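# Clamp the induction coil and hold the bar magnet in it

## Robot

A 6-joint arm with a two-finger parallel gripper is mounted at the origin on the work surface. World frame = base frame: x ahead of the robot, y to its left, z up, the work surface at z = 0. Lengths are in m, angles in rad, forces in N, time in s.
With the tool pointing down it reaches from about 0.25 to 0.85 m from the base axis. Payload 12.5 kg.
Tool frame: the origin (TCP) lies at the very end of the fingers, on their centre line; the grasp point (between the pads) lies 19 mm behind it; z points along the fingers, y is the direction in which the jaws open and shut (so a half turn about z gives the same grasp; the last joint's range is limited). The gripper opens to 93 mm and grips with 3 to 60 N. Pads are 15 mm wide; open, the fingers measure 128 mm over their backs; the gripper's body (75 mm by 188 mm) begins 65 mm behind the grasp point.
Start: joints at [1.109, 0.351, 1.652, -0, 1.139, -0.085], TCP at [0.202, 0.511, 0.194] pointing down, gripper open.
Joint ranges: [-2.75, 2.75], [-0.79, 2.1], [0.01, 2.65], [-1.57, 4.71], [0.07, 3.14], [-2.87, 2.87]. Speed limits (rad/s): [2.22, 2.22, 2.79, 3.14, 3.14, 3.14].

## Interface

Orientations are given as a unit quaternion [w, x, y, z].
In Python, from cell import arm, cams, sign_off gives the robot as it stands.
- The arm moves only by the tool play_rows, never from a script. Its argument "increments" is a list of rows, each a list of 5 numbers: the closure in counts, from 0 (fully open) to 255 (shut), then the shift along the world's x, y, z in cm, then the turn about the world's z in rad. In form: [[claw, x, y, z, roll], ...]. A call has 1 to 12 rows; each row shifts and turns the commanded pose from where the row before left it; what a row does not reach is not made up. A row lasts 1/10 s, in which the tool goes at most 50 mm and 8.59 degrees, less where a joint would pass 70% of its speed; a pose out of reach is approached as far as the arm can. A call with a gripper value outside its range is refused whole. The fingers move at their own pace and stop on an object; "force" is the grip in N (left out, the last holds). Time passes only in rows, so rows that do not move let the fingers close. It gives the time, the measured TCP pose, the force and the opening at its end, in the units of the state.
- arm.get_obs(): the state, without advancing time (a new reading comes with each control period).
- cams.camera(name): name is "scene" or "top"; returns a dict with "img" (384x512x3 uint8, red, green, blue), "z_map" (384x512 float32, m along the optical axis (not along the pixel's ray), 0 where there is no reading), "fx", "fy", "cx", "cy" (pixels), "pose" (4x4, takes a point from camera to world coordinates). Camera axes: x right, y up, looking along -z (the intrinsics and any distortion apply to the point x, -y, -z); pixel columns grow to the right and rows downward; lengths in m; the calibration is good to about 2 mm. A picture is of the moment at which its call begins.
- sign_off(): hands the job in, once; it reports no verdict.
Trained networks look in a picture, given as the dict that the camera call returned (one of the last four; its "shot" number tells which), for a name from the list of things; names that differ only in an ending like _2 or _b are one class to them, and where a whole thing is asked for, a point or a joint stands for the part that bears it (a point fixed in the world has none). Each returns a list of dicts, best first, with "p" (0 to 1); they miss things now and then, are a little off and sometimes report something else, mostly with a low value. They report only what shows in the picture. A call takes as long as a camera call. They do not tell look-alikes from the thing itself.
- cams.trace(picture, label): "mask" (384x512 bool, what is visible of it) and "uv" ([column, row] in pixels, amid what is visible of it).
- cams.tip_of(picture, label): "uv" ([column, row] in pixels: a listed point, or the origin of a listed thing).
The state is a dict: "time": time; "joints": joint angles; "qvel": joint speeds; "joint_efforts": joint torques, N m; "ee_pos": TCP position; "tcp_rot": TCP orientation; "wrist_force": force on the tool from outside, world axes, zero at the start; "wrist_torque": the same for the moment, N m; "finger_gap": opening from 0.0 (shut) to 1.0 (fully open).
Only numpy, scipy, OpenCV 4.12 (cv2) and the standard library are available. Lean on these libraries where they do the work, as an engineer would, in place of code of your own. Each camera call takes 0.05 s, during which the arm holds its last target. There are 200 camera calls.

## Task

Get the induction demonstration ready: crank the vise shut until its jaw grips the coil's foot firmly, then take the long bar magnet out of the wooden stand, lower it upright into the coil's opening until its lower end is about halfway down the opening, and finish holding it there, still, not let go, not resting on the bottom and not forced against the walls. The coil stays clamped upright on the vise bed, and the two short keeper bars, the petri dish and the compass stay where they are.

Things in the scene. Friction and masses are not known exactly. Their poses are not given: they have to be found in the camera images.
- vise: Grey bench vise on a round foot (132 mm across), bolted down. Origin: centre of the foot's underside. x: level along the screw from crank to fixed jaw; y: across the jaws; z: up. In this frame the bed the coil stands on is z = 100 mm, the fixed jaw's face x = +45 mm, jaw tops z = 128 mm, jaws 76 mm wide, front end of the slideway x = -85 mm, screw axis y = 0, z = 80 mm.
- jaw: The vise's moving jaw, 76 mm wide, 27 mm high. Origin: middle of the foot of its clamping face, which looks to +x at the fixed jaw (axes as the vise's). Driven by the screw only: 8 mm towards the fixed jaw per full turn of the crank. Opening between the jaws = 50 mm - 8 mm x crank / 6.283 (47 to 53 mm at the start).
- crank (a joint): Turn q of the crank, rad; grows clockwise seen from the crank's end (positive about the vise's +x), closing the jaw. Grip in the vise frame: y = -38 sin(q), z = 80 + 38 cos(q) mm. Starts from -2.4 to 2.4. Turns with 4 to 6 N at the grip; the jaws meet the coil near q = 7.85, then it stiffens: 5 N more, by q = 8.1 to 8.6, is firm. Let go, it springs back to about 8.2 and stays.
- grip_mid (a point): Middle of the crank's black round grip, 18 mm thick, 48 mm long, parallel to the screw (vise x = -118 to -166 mm, this point -143 mm), spinning freely on its pin. It circles the screw axis at 38 mm radius in an upright plane. The steel crank arm lies at vise x = -110 to -118 mm. Axes turn with the crank.
- screw_axis (a point): Point on the screw's axis at the centre of the circle of grip_mid (vise frame x = -143, y = 0, z = 80 mm); axes as the vise's.
- coil: Induction coil, loose, on the vise's bed between the jaws: black foot 40 mm (x, between the jaws) by 60 (y) by 30 high, copper winding, black top flange 40 x 56; 72 mm high, about 0.4 kg. Origin: centre of the underside, z up. Starts up to 0.06 rad askew to the vise; the closing jaws turn it square to them and push it against the fixed jaw.
- coil_mouth (a point): Centre of the coil's opening at the level of the top flange (72 mm above the coil's underside); axes as the coil's. The opening is an upright slot 12 mm wide (x) and 22 mm long (y), 62 mm deep to a closed bottom; its upper 3 mm flare outwards at 45 degrees.
- magnet: The bar magnet: the long plain steel-grey bar, 10 mm (x) by 20 mm (y) by 120 mm (z), about 0.17 kg, standing upright in one of the stand's three slots; either end may go down. Origin: centre of its lower end face.
- magnet_end (a point): Centre of the magnet's lower end face (the same point as magnet's origin), axes as the magnet's.
- block: Wooden stand 56 mm (x) by 150 mm (y) by 36 mm high, fixed. Origin: centre of its underside, z up. Three upright slots 12 mm (x) by 22 mm (y), 26 mm deep (floor 10 mm above the table), in a row along its y at y = -45, 0 and +45 mm; one bar stands in each.
- keeper_a: Soft-iron keeper, short steel-grey bar 10 x 20 x 62 mm, upright in the stand. Origin: centre of its lower end. Leave it.
- keeper_b: The other, equal keeper. Leave it.
- dish: Closed clear petri dish with seeds, 92 mm across, 16 mm high, on the table. Origin: centre of its underside. Leave it.
- compass: Brass plotting compass, 42 mm across, 10 mm high, on the table. Origin: centre of its underside. Leave it.
Not all that is in view belongs to the job. Leave any orange look-alike of the magnet alone. There is more than one size of the coil; the one meant has the size given above.

How it is judged:
On the way, in this order (a step that is already met when the one before it is completed fails the run):
1. the moving jaw grips the coil (more than 15 N), the magnet not yet in it (contact force between jaw and coil above 15 N and distance between magnet_end and coil_mouth above 0.06 m), for 0.2 s.
2. the magnet's lower end is more than 5 mm inside the opening of the clamped coil (z of magnet_end in the frame of coil_mouth below -0.005 m and horizontal distance between magnet_end and coil_mouth below 0.004 m and contact force between jaw and coil above 10 N), for 0.1 s.
At the end, for the whole second after the job is handed in: The gripper holds the magnet still, aligned with the coil within 0.08 rad, its lower end 19 to 45 mm below the coil's mouth, within 4 mm of the slot's middle and pressing on the coil under 12 N; the jaw still grips the coil with over 10 N, coil upright on the bed (z of magnet_end in the frame of coil_mouth between -0.045 and -0.019 m and horizontal distance between magnet_end and coil_mouth below 0.004 m and angle between the z axis of magnet and the z axis of coil, either way round below 0.08 rad and contact force between the fingers and magnet above 3 N and contact force between magnet and coil below 12 N and linear speed of magnet below 0.01 m/s and angular speed of magnet below 0.1 rad/s and contact force between jaw and coil above 10 N and z of coil in the frame of vise between 0.096 and 0.104 m and angle between coil's own z axis and vertical below 0.06 rad); the arm keeps its last pose, push and grip.
It fails at once if a keeper is moved more than 15 mm (distance of any of keeper_a, keeper_b from where it was at the start of the episode above 0.015 m).
It fails at once if the petri dish or the compass is moved more than 20 mm (distance of any of dish, compass from where it was at the start of the episode above 0.02 m).
It also fails if it takes over 70 s, if anything falls off the work surface, if the arm or the gripper's body presses on something with over 40 N, if the wrist force passes 120 N, or if a joint passes its speed limit or range.

## Working session

There is one attempt and no reset: what is moved stays moved. The work goes in short steps, Python scripts to look and compute and a tool call to move; the robot and the scene stay as the last step left them, time stands still between calls to the robot, and variables do not carry over. Pictures are saved under pics/ and viewed, about 8 in all and at most 12, crops included, and the job is handed in when it is done.

Besides the shell and the picture viewer there is one more tool, called after "Emit:" in YAML: its name, and indented under it one key for each argument. play_rows: Moves the arm, as the interface text tells. Its arguments: {"type":"object","properties":{"increments":{"type":"array","items":{"type":"array","items":{"type":"number"}}},"force":{"type":"number"}},"required":["increments"]}

```bash
ls; mkdir -p pics
cat > h.py <<'E'
import numpy as np, cv2
from cell import arm, cams
def w(c,uv,z=None,d=None):
    """pixel -> world, either on plane height z or at depth d (default z_map)"""
    u,v=uv; P=np.array(c['pose'])
    r=np.array([(u-c['cx'])/c['fx'],-(v-c['cy'])/c['fy'],-1.])
    r=P[:3,:3]@r; o=P[:3,3]
    if z is not None: return o+r*(z-o[2])/r[2]
    if d is None: d=c['z_map'][int(round(v)),int(round(u))]
    return o+r*d
def cloud(c):
    P=np.array(c['pose']); v,u=np.mgrid[:384,:512]; d=c['z_map']
    p=np.stack([(u-c['cx'])/c['fx']*d,-(v-c['cy'])/c['fy']*d,-d],-1)
    return p@P[:3,:3].T+P[:3,3]
def save(n,img,s=1):
    cv2.imwrite('pics/'+n,cv2.resize(img[:,:,::-1],None,fx=s,fy=s,interpolation=cv2.INTER_CUBIC))
E
cat > a.py <<'E'
from h import *
np.set_printoptions(precision=4,suppress=True)
out=[]
for n in('scene','top'):
    c=cams.camera(n); print(n,[k for k in c], c['fx'],np.array(c['pose'])[:3].tolist()); out.append(c['img'])
    X=cloud(c)
    for l in('vise','crank','coil','magnet','block','keeper_a','dish','compass','jaw'):
        for r in cams.trace(c,l)[:4]:
            m=r['mask'];q=X[m&(c['z_map']>0)]
            print(l,round(r['p'],2),np.round(r['uv']),m.sum(),np.median(q,0) if len(q) else '',q[:,2].max() if len(q) else '')
    for l in('grip_mid','screw_axis','coil_mouth','magnet_end','vise','block','coil'):
        for r in cams.tip_of(c,l)[:3]: print(' pt',l,round(r['p'],2),np.round(r['uv'],1),w(c,r['uv']))
    np.savez(n+'.npz',**{k:c[k] for k in c if k!='shot'})
save('a.png',np.vstack(out),0.78*1.0)
for n,i in zip(('s.png','t.png'),out): save(n,i,1.56)
E
python3 a.py
```

```text
pics
scene ['img', 'z_map', 'fx', 'fy', 'cx', 'cy', 'pose', 'shot'] 398.0347776551638 [[-0.2762697146242669, -0.619776951020969, 0.7345417454199437, 1.334452928448061], [0.9610533026907967, -0.18386669264352848, 0.2063239896944665, 0.2029462860081573], [0.0071829080836514885, 0.7629348401531296, 0.6464354844158698, 0.8008835394133305]]
vise 0.87 [302. 240.] 1865 [0.6619 0.1383 0.0813] 0.17377098049898754
vise 0.3 [168. 174.] 178 [ 0.5201 -0.2776  0.0812] 0.13079385452593828
crank 0.59 [305. 185.] 165 [0.4967 0.1144 0.1173] 0.12797137956994065
coil 0.98 [305. 282.] 514 [0.7581 0.1687 0.0396] 0.05810569065828852
coil 0.86 [300. 209.] 710 [0.6446 0.1319 0.1586] 0.17985108174552278
coil 0.79 [249. 222.] 373 [ 0.5963 -0.0073  0.0371] 0.05799190695478984
coil 0.63 [179. 245.] 179 [ 0.7046 -0.1716  0.0097] 0.01388753898964823
magnet 0.54 [196. 180.] 244 [ 0.4896 -0.1985  0.0616] 0.1206233565360958
magnet 0.48 [168. 171.] 175 [ 0.52   -0.2777  0.0871] 0.13079385452593828
block 0.75 [156. 194.] 928 [ 0.5448 -0.3124  0.0324] 0.04154335070620263
keeper_a 0.59 [141. 185.] 80 [ 0.5463 -0.3634  0.
[... 2077 characters left out ...]
 0.1267 0.1262] 0.13445051690762266
 pt grip_mid 0.6 [216.5 249.9] [0.461  0.1015 0.1253]
 pt screw_axis 0.75 [215.9 248.5] [0.4644 0.1027 0.129 ]
 pt coil_mouth 0.59 [204.2 184.2] [0.6334 0.1362 0.1412]
 pt coil_mouth 0.51 [199.3 151.8] [0.752  0.1672 0.0371]
 pt coil_mouth 0.46 [261.6 207. ] [ 0.5893 -0.0161  0.031 ]
 pt magnet_end 0.5 [327.2 244.3] [ 0.4808 -0.1962  0.067 ]
 pt magnet_end 0.44 [354.9 232.9] [ 0.5124 -0.2731  0.0659]
 pt vise 0.87 [210.1 204.6] [0.5797 0.1201 0.1335]
 pt block 0.77 [367.2 226.3] [ 0.5335 -0.3133  0.041 ]
 pt coil 0.72 [202.9 159.7] [0.7318 0.158  0.0226]
 pt coil 0.61 [207.9 189.7] [0.6128 0.1223 0.1708]
 pt coil 0.5 [259.5 211.1] [ 0.5744 -0.0102  0.0522]
```

View pics/s.png

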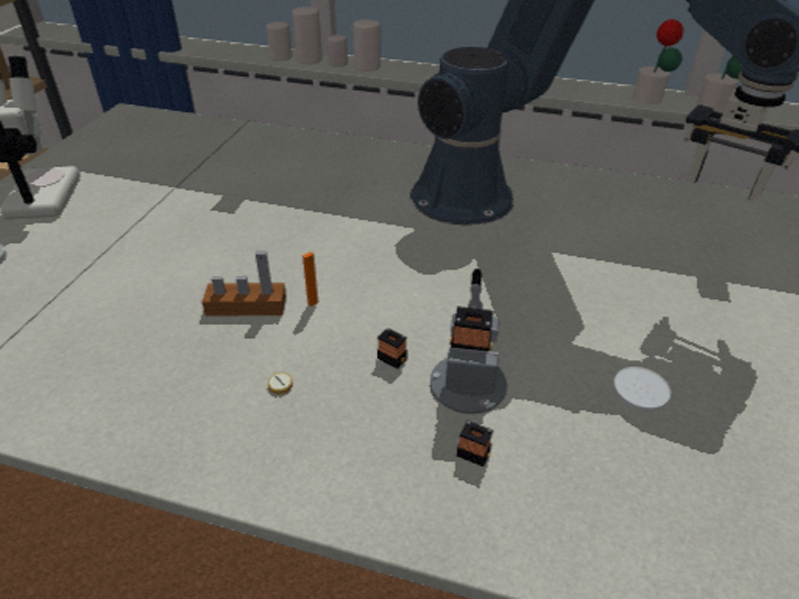

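View pics/t.png

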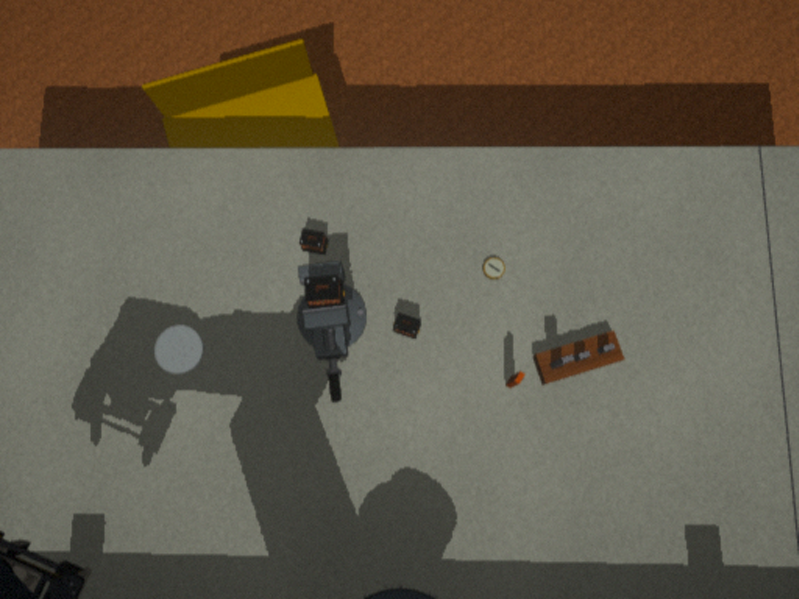

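Scene view, raw pixels:
- **Magnet candidates:** the tall grey bar in the stand at (168,171), the orange look-alike at (196,180), and the short keepers at (141,185) and (156,182). I choose (168,171).
- **Coil candidates:** the one on the vise at (300,209), with smaller ones at (305,282) and (249,222). I choose the one on the vise.
- **Crank:** its grip is near the top of its circle, at about (306,183).

Next I fit the poses.

```bash
cat > b.py <<'E'
from h import *
np.set_printoptions(precision=4,suppress=True)
o=arm.get_obs(); print({k:np.round(o[k],3) for k in o})
ims=[]
for n in('scene','top'):
    c=dict(np.load(n+'.npz')); X=cloud(c); ok=c['z_map']>0
    def sel(lo,hi,zl,zh): return X[ok&(X[...,0]>lo[0])&(X[...,0]<hi[0])&(X[...,1]>lo[1])&(X[...,1]<hi[1])&(X[...,2]>zl)&(X[...,2]<zh)]
    def rect(p,t):
        if len(p)<5: print(n,t,len(p));return
        (cx,cy),(a,b),ang=cv2.minAreaRect(p[:,:2].astype(np.float32)*1000); print(n,t,len(p),'c',round(cx,1),round(cy,1),'size',round(a,1),round(b,1),'ang',round(ang,1),'zmed',np.median(p[:,2]).round(4))
    rect(sel((.5,.05),(.75,.22),.160,.19),'flange')
    rect(sel((.63,.05),(.75,.22),.122,.134),'fixjaw')
    rect(sel((.53,.05),(.612,.22),.122,.134),'movjaw')
    g=sel((.38,.05),(.51,.17),.095,.14); rect(g,'grip');
    gc=g.mean(0); U,S,V=np.linalg.svd(g-gc); print('  grip mean',gc,'dir',V[0],g.max(0),g.min(0))
    rect(sel((.4,-.45),(.65,-.2),.030,.042),'block')
    rect(sel((.4,-.33),(.65,-.23),.080,.14),'mag')
    rect(sel((.4,-.33),(.65,-.23),.122,.14),'magtop')
    rect(sel((.4,-.23),(.52,-.15),.110,.14),'orangetop')
    rect(sel((.5,0),(.75,.25),.008,.03),'foot')
    k=(slice(150,270),slice(250,370)) if n=='scene' else (slice(150,270),slice(150,270))
    k2=(slice(140,230),slice(110,230)) if n=='scene' else (slice(190,280),slice(300,420))
    ims.append(np.vstack([c['img'][k],c['img'][k2]]))
save('b.png',np.hstack(ims),2.8)
E
python3 b.py
```

```text
{'time': np.float64(1.7), 'joints': array([ 1.109,  0.351,  1.652,  0.   ,  1.139, -0.085]), 'qvel': array([ 0.001, -0.001,  0.   , -0.002, -0.002,  0.   ]), 'joint_efforts': array([ -0.001, -49.725, -28.548,   0.07 ,   0.022,  -0.   ]), 'ee_pos': array([0.202, 0.511, 0.194]), 'tcp_rot': array([-0.   ,  0.187,  0.982,  0.   ]), 'wrist_force': array([ 0.503, -0.116, -0.034]), 'wrist_torque': array([-0.031, -0.015,  0.007]), 'finger_gap': np.float64(0.999)}
scene flange 337 c 627.6 131.1 size 44.5 55.7 ang 4.3 zmed 0.1709
scene fixjaw 436 c 655.9 139.7 size 56.3 75.8 ang 6.3 zmed 0.1272
scene movjaw 56 c 594.7 131.1 size 39.5 73.1 ang 9.7 zmed 0.1267
scene grip 127 c 474.5 111.3 size 55.4 16.8 ang 10.7 zmed 0.1229
  grip mean [0.4843 0.1138 0.1181] dir [ 0.9205  0.1492 -0.3612] [0.5008 0.1244 0.128 ] [0.4463 0.1022 0.0952]
scene block 571 c 522.4 -296.7 size 63.1 203.5 ang 16.6 zmed 0.035
scene mag 116 c 517.4 -279.3 size 13.1 20.3 ang 23.8 zmed 0.1077
scene magtop 26 c 516.9 -279.9 size 11.7 17.8 ang 24.3 zmed 0.1277
scene orangetop 34 c 486.7 -199.5 size 12.3 20.2 ang 59.8 zmed 0.1171
scene foot 613 c 662.7 103.6 size 187.8 194.4 ang 4.6 zmed 0.0113
top flange 317 c 627.5 128.2 size 41.2 56.3 ang 5.8 zmed 0.1714
top fixjaw 260 c 653.8 136.5 size 55.1 75.4 ang 7.0 zmed 0.128
top movjaw 353 c 589.3 127.0 size 43.2 75.1 ang 2.7 zmed 0.1274
top grip 144 c 470.7 108.7 size 55.3 17.5 ang 7.9 zmed 0.1246
  grip mean [0.471  0.1082 0.1242] dir [-0.9896 -0.136  -0.047 ] [0.4979 0.1202 0.1311] [0.4428 0.0977 0.1159]
top block 911 c 521.2 -299.7 size 56.0 208.3 ang 17.0 zmed 0.0362
top mag 49 c 515.7 -282.6 size 9.9 20.4 ang 16.8 zmed 0.128
top magtop 34 c 515.9 -282.7 size 9.7 20.1 ang 18.3 zmed 0.1297
top orangetop 32 c 485.5 -203.5 size 10.1 19.0 ang 58.5 zmed 0.1204
top foot 488 c 634.2 120.4 size 253.2 207.0 ang 11.4 zmed 0.012
```

View pics/b.png

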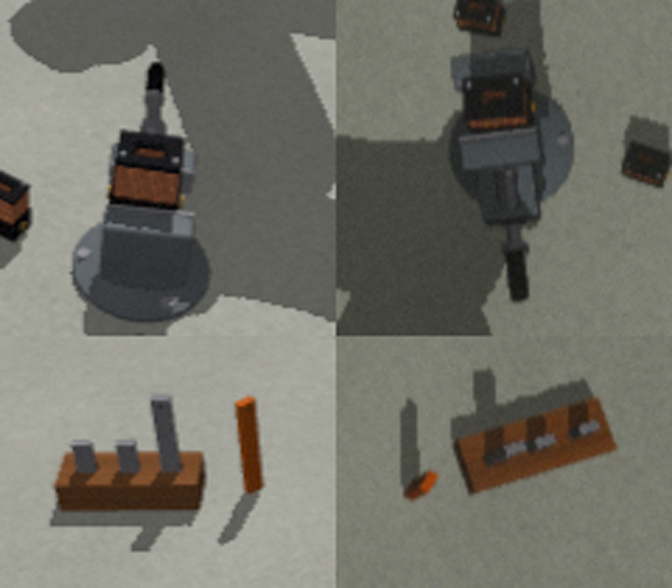

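The crop confirms the magnet is the tall grey bar at the stand's +y end, and the coil meant is the one in the vise. I need a better vise yaw, so I fit its edges.

```bash
cat > c.py <<'E'
from h import *
np.set_printoptions(precision=4,suppress=True)
for n in('scene','top'):
    c=dict(np.load(n+'.npz')); X=cloud(c); ok=c['z_map']>0
    P=X[ok&(X[...,0]>.48)&(X[...,0]<.75)&(X[...,1]>.05)&(X[...,1]<.22)&(X[...,2]>.02)&(X[...,2]<.19)]
    o0=np.array([.627,.129])
    for nm,(zl,zh,x0,x1) in dict(mov=(.122,.134,-.075,-.015),fix=(.122,.134,.018,.06),flange=(.164,.18,-.03,.03)).items():
        # iterate: frame at yaw a, remove outliers, edge fit at max/min x over y-bins
        a=np.radians(8)
        R=np.array([[np.cos(a),np.sin(a)],[-np.sin(a),np.cos(a)]])
        q=(P[:,:2]-o0)@R.T; m=(P[:,2]>zl)&(P[:,2]<zh)&(q[:,0]>x0)&(q[:,0]<x1)&(abs(q[:,1])<.045); q=q[m]
        if len(q)<20: print(n,nm,len(q)); continue
        b=np.floor(q[:,1]/.005); E=[(y*.005+.0025,q[b==y,0].min(),q[b==y,0].max()) for y in np.unique(b) if (b==y).sum()>=2]
        E=np.array(E); E=E[(abs(E[:,0]-np.median(E[:,0]))<.03)]
        for k in(1,2):
            f=np.polyfit(E[:,0],E[:,k],1); r=E[:,k]-np.polyval(f,E[:,0]); g=abs(r)<=1.5*np.median(abs(r))+1e-4; f=np.polyfit(E[g,0],E[g,k],1)
            print(n,nm,'min max'.split()[k-1],'yaw',round(8-np.degrees(np.arctan(f[0])),2),'x',f[1].round(4),'rms',E[g,k].std().round(4),'y',q[:,1].min().round(4),q[:,1].max().round(4),len(E))
E
python3 c.py
```

```text
scene mov min yaw 3.65 x -0.0548 rms 0.0004 y -0.0305 0.0432 3
scene mov max yaw 51.58 x 0.0159 rms 0.0048 y -0.0305 0.0432 3
scene fix min yaw 4.26 x 0.0194 rms 0.001 y -0.0316 0.044 12
scene fix max yaw 9.0 x 0.0567 rms 0.001 y -0.0316 0.044 12
scene flange min yaw 5.4 x -0.019 rms 0.0009 y -0.0269 0.0307 11
scene flange max yaw 5.34 x 0.0216 rms 0.0006 y -0.0269 0.0307 11
top mov min yaw 7.75 x -0.0559 rms 0.0006 y -0.0341 0.0411 12
top mov max yaw 3.75 x -0.0194 rms 0.0014 y -0.0341 0.0411 12
top fix min yaw 6.21 x 0.0321 rms 0.0008 y -0.0344 0.0412 12
top fix max yaw 7.58 x 0.0542 rms 0.0004 y -0.0344 0.0412 12
top flange min yaw 5.15 x -0.0196 rms 0.0008 y -0.0297 0.027 12
top flange max yaw 5.46 x 0.0199 rms 0.001 y -0.0297 0.027 12
```

Emit:
play_rows:
  increments:
    - [0,2.19,-3.35,0,0.0426]
    - [0,2.19,-3.35,0,0.0426]
    - [0,2.19,-3.35,0,0.0426]
    - [0,2.19,-3.35,0,0.0426]
    - [0,2.19,-3.35,0,0.0426]
    - [0,2.19,-3.35,0,0.0426]
    - [0,2.19,-3.35,0,0.0426]
    - [0,2.19,-3.35,0,0.0426]
    - [0,2.19,-3.35,0,0.0426]
    - [0,2.19,-3.35,0,0.0426]
    - [0,2.19,-3.35,0,0.0426]
    - [0,2.19,-3.35,0,0.0426]
  force: 30

```text
time: 2.9
ee_pos: [0.4659, 0.1079, 0.1937]
tcp_rot: [0.0, -0.068, 0.998, 0.0]
wrist_force: [0.5, -0.1, -0.4]
finger_gap: 1.0
```

Emit:
play_rows:
  increments:
    - [0,0,0,-3,0]
    - [0,0,0,-3,0]
    - [0,0,0,-2.5,0]
    - [0,0,0,-1,0]
    - [255,0,0,0,0]
    - [255,0,0,0,0]
    - [255,0,0,0,0]
    - [255,0,0,0,0]
    - [255,0,0,0,0]
    - [255,0,0,0,0]
    - [255,0,0,0,0]
    - [255,0,0,0,0]
  force: 30

```text
time: 4.1
ee_pos: [0.4652, 0.1094, 0.0986]
tcp_rot: [0.0, -0.067, 0.998, 0.0]
wrist_force: [0.3, -0.2, -0.0]
finger_gap: 0.362
```

```bash
cat > d.py <<'E'
from h import *
import sys
ims=[]
for n in('scene','top'):
    c=cams.camera(n); k=(slice(130,260),slice(230,380)) if n=='scene' else (slice(150,280),slice(140,290))
    ims.append(c['img'][k]); X=cloud(c)
save(sys.argv[1],np.hstack(ims),2.6)
o=arm.get_obs(); print({k:np.round(o[k],4).tolist() for k in('time','ee_pos','wrist_force','wrist_torque','finger_gap','joints')})
E
python3 d.py d.png
```

```text
{'time': 4.2, 'ee_pos': [0.4651, 0.1094, 0.0985], 'wrist_force': [0.0224, 0.4562, -0.2178], 'wrist_torque': [0.0911, 0.0611, -0.0165], 'finger_gap': 0.2767, 'joints': [0.1336, 0.3532, 1.9227, 0.0, 0.8658, -1.5716]}
```

View pics/d.png

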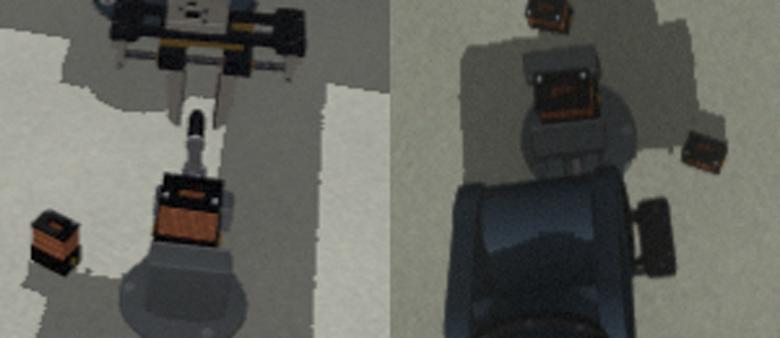

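The picture shows the fingers straddling the black grip at (197,125) in the left panel. They are still closing.

Emit:
play_rows:
  increments:
    - [255,0,0,0,0]
    - [255,0,0,0,0]
    - [255,0,0,0,0]
    - [255,0,0,0,0]
    - [255,0,0,0,0]

```text
time: 4.7
ee_pos: [0.4659, 0.1096, 0.1005]
tcp_rot: [0.001, -0.067, 0.998, 0.0]
wrist_force: [-9.5, -1.5, 32.1]
finger_gap: 0.012
```

The fingers are shut, with 32 N upward on the wrist, so the grip isn't held. I look again before moving.

```bash
cat > e.py <<'E'
from h import *
np.set_printoptions(precision=4,suppress=True)
c=cams.camera('scene'); X=cloud(c); P=np.array(c['pose'])
o=arm.get_obs()
def pj(p):
    q=P[:3,:3].T@(np.array(p)-P[:3,3]); return [c['cx']+c['fx']*q[0]/-q[2], c['cy']-c['fy']*q[1]/-q[2]]
print('tcp px',pj(o['ee_pos']),'z=.118',pj([.4652,.1094,.118]),o['wrist_force'],o['finger_gap'])
for l in('crank','grip_mid'):
    for r in cams.tip_of(c,l)[:2]: print(l,r['p'],r['uv'],w(c,r['uv']))
im=c['img'].copy(); u,v=map(int,pj(o['ee_pos'])); im[v,u]=(255,0,0)
for r in range(165,200,3): print(r,[tuple(X[r,k].round(3)) for k in (302,305,308)])
save('e.png',im[140:220,260:350],6.5)
E
python3 e.py
```

```text
tcp px [np.float64(304.24995035104587), np.float64(183.00293355299482)] z=.118 [np.float64(304.79798831886905), np.float64(177.9710994168334)] [-8.1712 -1.4379 29.7174] 0.01105892469575095Traceback (most recent call last):
  File "e.py", line 9, in <module>
    for r in cams.tip_of(c,l)[:2]: print(l,r['p'],r['uv'],w(c,r['uv']))
             ~~~~~~~~~~~^^^^^
ValueError: it knows: block, coil, coil_mouth, compass, dish, grip_mid, jaw, keeper, magnet, magnet_end, screw_axis, vise
```

```bash
sed -i "s/('crank','grip_mid')/('grip_mid',)/" e.py; python3 e.py
```

```text
tcp px [np.float64(304.2361990818179), np.float64(182.99919520071913)] z=.118 [np.float64(304.79798831886905), np.float64(177.9710994168334)] [-8.5653 -0.5597 29.426 ] 0.006676408530223751
grip_mid 0.55 [306.3, 181.3] [0.4855 0.1167 0.1236]
grip_mid 0.48 [158.3, 194.8] [ 0.5514 -0.3062  0.0258]
165 [(np.float64(0.476), np.float64(0.099), np.float64(0.168)), (np.float64(0.473), np.float64(0.107), np.float64(0.167)), (np.float64(0.474), np.float64(0.115), np.float64(0.17))]
168 [(np.float64(0.475), np.float64(0.1), np.float64(0.158)), (np.float64(0.472), np.float64(0.108), np.float64(0.157)), (np.float64(0.473), np.float64(0.116), np.float64(0.159))]
171 [(np.float64(0.476), np.float64(0.101), np.float64(0.148)), (np.float64(0.474), np.float64(0.109), np.float64(0.149)), (np.float64(0.474), np.float64(0.117), np.float64(0.15))]
174 [(np.float64(0.476), np.float64(0.102), np.float64(0.138)), (np.float64(0.476), np.float64(0.11), np.float64(0.14)), (np.float64(0.474), np.float64(0.118), np.float64(0.14))]
177 [(np.float64(0.311), np.float64(0.083), np.float64(-0.001)), (np.float64(0.472)
[... 666 characters left out ...]
, np.float64(0.109), np.float64(0.104)), (np.float64(0.495), np.float64(0.117), np.float64(0.104)), (np.float64(0.37), np.float64(0.113), np.float64(0.002))]
192 [(np.float64(0.498), np.float64(0.11), np.float64(0.094)), (np.float64(0.498), np.float64(0.118), np.float64(0.096)), (np.float64(0.381), np.float64(0.115), np.float64(-0.0))]
195 [(np.float64(0.498), np.float64(0.111), np.float64(0.083)), (np.float64(0.501), np.float64(0.119), np.float64(0.088)), (np.float64(0.501), np.float64(0.127), np.float64(0.09))]
198 [(np.float64(0.611), np.float64(0.124), np.float64(0.171)), (np.float64(0.612), np.float64(0.131), np.float64(0.174)), (np.float64(0.607), np.float64(0.138), np.float64(0.171))]
```

View pics/e.png

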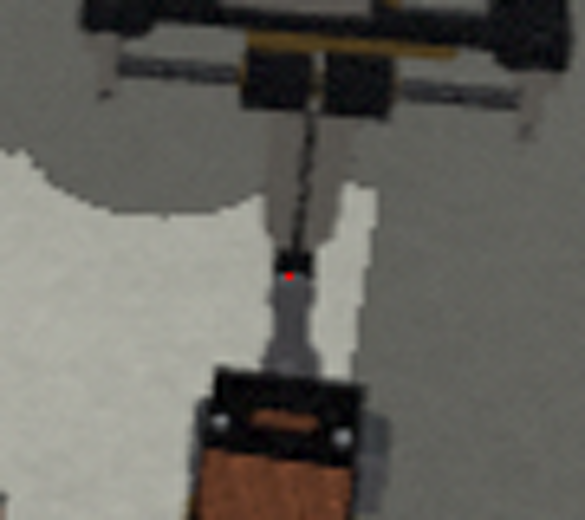

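The fingers look shut with their tips ending around (305,178). That is above where the TCP should project, (304,183). I check the reported TCP height against the depth cloud from the start.

```bash
cat > f.py <<'E'
from h import *
np.set_printoptions(precision=4,suppress=True)
for n,ctr in(('scene',[.202,.511]),('top',[.202,.511]),('now',[.466,.1096])):
    c=dict(np.load(n+'.npz')) if n!='now' else cams.camera('scene'); X=cloud(c); ok=c['z_map']>0
    d=np.hypot(X[...,0]-ctr[0],X[...,1]-ctr[1]); m=ok&(d<(.09 if n!='now' else .03))&(X[...,2]>.03)
    q=X[m]; print(n,len(q),np.percentile(q[:,2],[0,1,2,5,10,50]) if len(q) else '')
    if len(q):
        i=np.argsort(q[:,2])[:12]; print(q[i]); 
    if n!='now':
        P=np.array(c['pose'])
        for s in(-1,1):
            for zz in (.194,.21):
                p=np.array([.202,.511,zz])+s*.055*np.array([.367,.929,0]); k=P[:3,:3].T@(p-P[:3,3]); print('tip px',zz,c['cx']+c['fx']*k[0]/-k[2],c['cy']-c['fy']*k[1]/-k[2])
E
python3 f.py
```

```text
scene 4598 [0.217  0.2318 0.2426 0.2725 0.3137 0.4227]
[[0.2274 0.5549 0.217 ]
 [0.2233 0.5552 0.2179]
 [0.229  0.5569 0.2182]
 [0.1805 0.4707 0.219 ]
 [0.1921 0.4611 0.2204]
 [0.1921 0.4638 0.2209]
 [0.1914 0.4665 0.2209]
 [0.228  0.5586 0.2212]
 [0.2255 0.5534 0.222 ]
 [0.2309 0.5552 0.2223]
 [0.1902 0.4606 0.2226]
 [0.1922 0.4576 0.2232]]
tip px 0.194 440.46578675545766 122.11805498526344
tip px 0.21 442.16130965305274 117.38233973943795
tip px 0.194 479.4058173789594 134.41692325613673
tip px 0.21 481.5358620747622 129.58068789531166
top 1175 [0.2172 0.2252 0.2307 0.251  0.3096 0.3433]
[[0.2233 0.5528 0.2172]
 [0.2191 0.5541 0.2186]
 [0.1934 0.4618 0.219 ]
 [0.2217 0.553  0.2209]
 [0.2284 0.5514 0.2209]
 [0.224  0.553  0.2215]
 [0.2307 0.5534 0.222 ]
 [0.1921 0.4573 0.2236]
 [0.2288 0.5522 0.2238]
 [0.2266 0.5495 0.2241]
 [0.2311 0.5591 0.2247]
 [0.1771 0.4552 0.2252]]
tip px 0.194 60.16468145684681 366.18278701841473
tip px 0.21 57.1300783392679 367.5183379517613
tip px 0.194 19.326937901483234 347.93999124506286
tip px 0.21 15.716386776200011 348.99314984701556
now 967 [0.0789 0.1213 0.124  0.1315 0.1467 0.2615]
[[0.4902 0.1041 0.0789]
 [0.4943 0.107  0.0867]
 [0.4959 0.109  0.0992]
 [0.4958 0.111  0.1069]
 [0.4794 0.1209 0.1174]
 [0.4809 0.1045 0.1183]
 [0.4859 0.1054 0.1188]
 [0.4777 0.1204 0.1194]
 [0.4746 0.1031 0.1201]
 [0.4799 0.1041 0.1209]
 [0.4716 0.1191 0.1215]
 [0.476  0.1199 0.1215]]
```

Both cameras agree that the finger ends sit about 20 mm above the reported TCP, so my first close only wedged on top of the grip. I reopen, go 17 mm deeper and close again.

Emit:
play_rows:
  increments:
    - [120,0,0,1,0]
    - [120,0,0,1,0]
    - [120,0,0,0,0]
    - [120,0,0,0,0]
    - [120,0,0,0,0]
    - [120,0,0,0,0]
    - [120,0,0,0,0]
    - [120,0,0,0,0]
    - [120,0,0,-1.5,0]
    - [120,0,0,-1.5,0]
    - [120,0,0,-0.65,0]

```text
time: 6.0
ee_pos: [0.4645, 0.1093, 0.081]
tcp_rot: [-0.001, -0.067, 0.998, -0.0]
wrist_force: [-0.6, -0.2, 0.1]
finger_gap: 0.533
```

Emit:
play_rows:
  increments:
    - [255,0,0,0,0]
    - [255,0,0,0,0]
    - [255,0,0,0,0]
    - [255,0,0,0,0]
    - [255,0,0,0,0]
    - [255,0,0,0,0]
    - [255,0,0,0,0]

```text
time: 6.7
ee_pos: [0.4654, 0.1095, 0.0823]
tcp_rot: [0.0, -0.067, 0.998, 0.0]
wrist_force: [-1.2, 0.9, 3.4]
finger_gap: 0.182
```

Gripped at 17 mm opening. I compute the circle rows, 0.35 rad each.

```bash
python3 -c "
import numpy as np
q=np.arange(.07,8.9,.35);s=np.sin(q)*3.8;p=np.c_[s*.134,-s*.991,3.8*np.cos(q)]
for a,b in zip(q[1:],np.diff(p,axis=0)): print(round(a,2),np.round(b,2).tolist())"
```

```text
0.42 [0.17, -1.27, -0.32]
0.77 [0.15, -1.09, -0.74]
1.12 [0.1, -0.77, -1.07]
1.47 [0.05, -0.36, -1.27]
1.82 [-0.01, 0.1, -1.32]
2.17 [-0.07, 0.54, -1.21]
2.52 [-0.12, 0.92, -0.95]
2.87 [-0.16, 1.18, -0.57]
3.22 [-0.18, 1.31, -0.13]
3.57 [-0.17, 1.27, 0.33]
3.92 [-0.15, 1.08, 0.75]
4.27 [-0.1, 0.76, 1.08]
4.62 [-0.05, 0.35, 1.28]
4.97 [0.01, -0.11, 1.32]
5.32 [0.07, -0.55, 1.2]
5.67 [0.13, -0.92, 0.94]
6.02 [0.16, -1.19, 0.56]
6.37 [0.18, -1.31, 0.12]
6.72 [0.17, -1.27, -0.34]
7.07 [0.15, -1.07, -0.76]
7.42 [0.1, -0.75, -1.09]
7.77 [0.05, -0.34, -1.28]
8.12 [-0.02, 0.12, -1.32]
8.47 [-0.08, 0.56, -1.2]
8.82 [-0.13, 0.93, -0.93]
```

Emit:
play_rows:
  increments:
    - [255,0.17,-1.27,-0.32,0]
    - [255,0.15,-1.09,-0.74,0]
    - [255,0.1,-0.77,-1.07,0]
    - [255,0.05,-0.36,-1.27,0]
    - [255,0,0,0,0]

```text
time: 7.2
ee_pos: [0.47, 0.0747, 0.0468]
tcp_rot: [0.0, -0.067, 0.998, 0.001]
wrist_force: [3.8, 5.9, -4.5]
finger_gap: 0.18
```

Emit:
play_rows:
  increments:
    - [255,-0.01,0.1,-1.32,0]
    - [255,-0.07,0.54,-1.21,0]
    - [255,-0.12,0.92,-0.95,0]
    - [255,-0.16,1.18,-0.57,0]
    - [255,-0.18,1.31,-0.13,0]
    - [255,0,0,0,0]

```text
time: 7.8
ee_pos: [0.4646, 0.1158, 0.0064]
tcp_rot: [0.0, -0.068, 0.998, -0.0]
wrist_force: [-2.8, 2.5, 9.2]
finger_gap: 0.182
```

Emit:
play_rows:
  increments:
    - [255,-0.17,1.27,0.35,0]
    - [255,-0.15,1.08,0.75,0]
    - [255,-0.1,0.76,1.08,0]
    - [255,-0.05,0.35,1.28,0]
    - [255,0.01,-0.11,1.32,0]
    - [255,0.07,-0.55,1.2,0]
    - [255,0.13,-0.92,0.94,0]
    - [255,0.16,-1.19,0.56,0]
    - [255,0.18,-1.31,0.12,0]
    - [255,0,0,0,0]

```text
time: 8.8
ee_pos: [0.4656, 0.107, 0.0824]
tcp_rot: [0.0, -0.066, 0.998, -0.0]
wrist_force: [5.4, -2.6, -7.0]
finger_gap: 0.191
```

Emit:
play_rows:
  increments:
    - [255,0.17,-1.27,-0.34,0]
    - [255,0.15,-1.07,-0.76,0]
    - [255,0.1,-0.75,-1.09,0]
    - [255,0.05,-0.34,-1.28,0]
    - [255,0,0,0,0]
    - [255,0,0,0,0]

```text
time: 9.4
ee_pos: [0.47, 0.0746, 0.0476]
tcp_rot: [0.0, -0.067, 0.998, 0.001]
wrist_force: [3.7, 11.4, -5.1]
finger_gap: 0.183
```

Emit:
play_rows:
  increments:
    - [255,-0.01,0.06,-0.66,0]
    - [255,-0.01,0.06,-0.66,0]
    - [255,0,0,0,0]
    - [255,0,0,0,0]

```text
time: 9.8
ee_pos: [0.4699, 0.0758, 0.0348]
tcp_rot: [0.0, -0.067, 0.998, 0.001]
wrist_force: [0.5, 9.9, 1.5]
finger_gap: 0.186
```

Emit:
play_rows:
  increments:
    - [255,-0.04,0.27,-0.62,0]
    - [255,0,0,0,0]
    - [255,0,0,0,0]

```text
time: 10.1
ee_pos: [0.4696, 0.078, 0.0287]
tcp_rot: [0.0, -0.067, 0.998, 0.0]
wrist_force: [0.9, 5.1, 3.1]
finger_gap: 0.185
```

Emit:
play_rows:
  increments:
    - [255,-0.03,0.22,-0.36,0]
    - [255,-0.03,0.22,-0.36,0]
    - [255,0,0,0,0]
    - [255,0,0,0,0]

```text
time: 10.5
ee_pos: [0.4691, 0.0821, 0.0217]
tcp_rot: [0.0, -0.067, 0.998, -0.0]
wrist_force: [0.5, 1.9, 8.1]
finger_gap: 0.185
```

Emit:
play_rows:
  increments:
    - [255,-0.04,0.28,-0.32,0]
    - [255,0,0,0,0]
    - [255,0,0,0,0]
    - [255,0,0,0,0]

```text
time: 10.9
ee_pos: [0.4688, 0.0847, 0.0186]
tcp_rot: [0.0, -0.067, 0.998, -0.0]
wrist_force: [0.3, -1.0, 9.9]
finger_gap: 0.183
```

```bash
cat > g.py <<'E'
from h import *
np.set_printoptions(precision=4,suppress=True)
c=cams.camera('top'); X=cloud(c); ok=c['z_map']>0
a=np.radians(7.7); R=np.array([[np.cos(a),np.sin(a)],[-np.sin(a),np.cos(a)]])
for zl,zh,x0,x1,nm in((.122,.134,-.08,-.0,'mov'),(.122,.134,.02,.07,'fix'),(.164,.18,-.04,.05,'flange')):
    m=ok&(X[...,2]>zl)&(X[...,2]<zh); q=(X[m][:,:2]-[.627,.129])@R.T; q=q[(q[:,0]>x0)&(q[:,0]<x1)&(abs(q[:,1]-.004)<.035)]
    b=np.floor(q[:,1]/.005)
    for k,f in(('min',np.min),('max',np.max)):
        E=np.array([(y*.005,f(q[b==y,0])) for y in np.unique(b)]); s=np.polyfit(E[:,0],E[:,1],1)
        print(nm,k,'x',np.median(E[:,1]).round(4),'yaw',(7.7-np.degrees(s[0])).round(1),'y',q[:,1].min().round(4),q[:,1].max().round(4),len(q))
E
python3 g.py; sed -i 's/^save/#save/' d.py; python3 d.py x
```

```text
mov min x -0.0455 yaw 7.3 y -0.0309 0.0384 324
mov max x -0.014 yaw 13.8 y -0.0309 0.0384 324
fix min x 0.0375 yaw 9.6 y -0.0305 0.0386 178
fix max x 0.0537 yaw 4.2 y -0.0305 0.0386 178
flange min x -0.0143 yaw 7.4 y -0.0279 0.0286 310
flange max x 0.0249 yaw 7.0 y -0.0279 0.0286 310
{'time': 11.05, 'ee_pos': [0.4688, 0.0847, 0.0186], 'wrist_force': [-0.0334, -1.0587, 9.3847], 'wrist_torque': [-0.1508, 0.1324, -0.02], 'finger_gap': 0.1819, 'joints': [0.0812, 0.4938, 1.9698, -0.0008, 0.6772, -1.6231]}
```

Emit:
play_rows:
  increments:
    - [255,-0.02,0.16,-0.16,0]
    - [255,0,0,0,0]
    - [255,0,0,0,0]
    - [255,0,0,0,0]

```text
time: 11.45
ee_pos: [0.4686, 0.0861, 0.0171]
tcp_rot: [0.0, -0.067, 0.998, -0.0]
wrist_force: [-0.4, -3.2, 11.9]
finger_gap: 0.184
```

Emit:
play_rows:
  increments:
    - [150,0,0,0,0]
    - [150,0,0,0,0]
    - [150,0,0,0,0]
    - [120,0,0,0,0]
    - [120,0,0,0,0]
    - [120,0,0,2,0]
    - [120,0,0,3,0]
    - [120,0,0,3,0]
    - [120,0,0,3,0]
    - [120,0,0,3,0]
    - [120,0,0,3,0]
    - [120,0,0,3,0]

```text
time: 12.65
ee_pos: [0.4677, 0.0873, 0.2173]
tcp_rot: [-0.0, -0.067, 0.998, 0.0]
wrist_force: [0.2, -0.1, 0.8]
finger_gap: 0.53
```

Emit:
play_rows:
  increments:
    - [120,0.4,-3.07,0,-0.1173]
    - [120,0.4,-3.07,0,-0.1173]
    - [120,0.4,-3.07,0,-0.1173]
    - [120,0.4,-3.07,0,-0.1173]
    - [120,0.4,-3.07,0,-0.1173]
    - [120,0.4,-3.07,0,-0.1173]
    - [120,0.4,-3.07,0,-0.1173]
    - [120,0.4,-3.07,0,-0.1173]
    - [120,0.4,-3.07,0,-0.1173]
    - [120,0.4,-3.07,0,-0.1173]
    - [120,0.4,-3.07,0,-0.1173]
    - [120,0.4,-3.07,0,-0.1173]

```text
time: 13.85
ee_pos: [0.5159, -0.2822, 0.2159]
tcp_rot: [-0.0, 0.596, 0.803, 0.0]
wrist_force: [0.9, 0.7, -0.0]
finger_gap: 0.526
```

```bash
cat > k.py <<'E'
from h import *
np.set_printoptions(precision=4,suppress=True)
o=arm.get_obs(); q=o['tcp_rot']; print(o['time'],o['ee_pos'],'toolyaw',np.degrees(np.arctan2(2*q[1]*q[2],q[2]**2-q[1]**2)),o['wrist_force'],o['joints'])
for n in('scene','top'):
    c=cams.camera(n); X=cloud(c); ok=c['z_map']>0
    m=ok&(abs(X[...,0]-.516)<.03)&(abs(X[...,1]+.281)<.03)&(X[...,2]>.085)&(X[...,2]<.14); p=X[m]
    if len(p)>5: print(n,len(p),cv2.minAreaRect(p[:,:2].astype(np.float32)*1000),p[:,2].max())
E
python3 k.py
```

```text
13.85 [ 0.5159 -0.2822  0.2159] toolyaw 73.21928940176258 [ 0.8702  0.7188 -0.0227] [-0.5798  0.3995  1.5232  0.0001  1.2197 -0.8727]
scene 106 ((518.6856079101562, -276.7862243652344), (15.054913520812988, 22.5927734375), 44.193878173828125) 0.13083226200952114
```

Emit:
play_rows:
  increments:
    - [120,0.0,0,-3,0]
    - [120,0,0,-3,0]
    - [120,0,0,-3,0]
    - [120,0,0,-3,0]
    - [120,0,0,-2,0]
    - [120,0,0,-1,0]
    - [120,0,0,0,0]

```text
time: 14.65
ee_pos: [0.5156, -0.2803, 0.0652]
tcp_rot: [-0.001, 0.594, 0.805, -0.0]
wrist_force: [-0.0, -0.2, 0.3]
finger_gap: 0.534
```

Emit:
play_rows:
  increments:
    - [255,0,0,0,0]
    - [255,0,0,0,0]
    - [255,0,0,0,0]
    - [255,0,0,0,0]
    - [255,0,0,0,0]
    - [255,0,0,0,0]
    - [255,0,0,0,0]
    - [255,0,0,0,0]
  force: 25

```text
time: 15.45
ee_pos: [0.5162, -0.2812, 0.0663]
tcp_rot: [0.0, 0.594, 0.804, -0.0]
wrist_force: [-1.4, 0.1, 2.7]
finger_gap: 0.105
```

Emit:
play_rows:
  increments:
    - [255,0,0,1,0]
    - [255,0,0,1.5,0]
    - [255,0,0,2,0]
    - [255,0,0,2.5,0]
    - [255,0,0,3,0]
    - [255,0,0,3,0]
    - [255,0,0,3,0]
    - [255,0,0,3,0]
    - [255,0,0,2,0]
    - [255,0,0,0,0]
    - [255,0,0,0,0]

```text
time: 16.55
ee_pos: [0.5159, -0.281, 0.276]
tcp_rot: [0.0, 0.594, 0.804, 0.0]
wrist_force: [-0.8, -0.4, -1.8]
finger_gap: 0.107
```

```bash
cat > m.py <<'E'
from h import *
np.set_printoptions(precision=4,suppress=True)
def ang(): 
    q=arm.get_obs()['tcp_rot']; return np.arctan2(q[2]**2-q[1]**2,2*q[1]*q[2])
o=arm.get_obs(); t=o['ee_pos']; print(o['time'],t,'yaw',np.degrees(ang()),o['wrist_force'],o['wrist_torque'],o['finger_gap'])
a=np.radians(7.2)
for n in('scene','top'):
    c=cams.camera(n); X=cloud(c); ok=c['z_map']>0
    m=ok&(np.hypot(X[...,0]-t[0],X[...,1]-t[1])<.03)&(X[...,2]<t[2]+.01)&(X[...,2]>t[2]-.09); p=X[m]
    if len(p): print(n,'magnet',len(p),'zmin',np.sort(p[:,2])[:3],'mid',p[:,:2].mean(0),'rect',cv2.minAreaRect(p[:,:2].astype(np.float32)*1000))
    if len(p)>20:
        lo=p[p[:,2]<t[2]-.05]; hi=p[p[:,2]>t[2]-.03]; 
        if len(lo)>3 and len(hi)>3: print('  lo',lo.mean(0),'hi',hi.mean(0))
    R=np.array([[np.cos(a),np.sin(a)],[-np.sin(a),np.cos(a)]])
    m=ok&(X[...,2]>.164)&(X[...,2]<.182)&(abs(X[...,0]-.632)<.035)&(abs(X[...,1]-.13)<.04)
    if m.sum()>100:
        q=(X[m][:,:2])@R.T; lo,hi=np.percentile(q,[1.5,98.5],axis=0); print(n,'flange',m.sum(),'size',hi-lo,'centre',R.T@((lo+hi)/2),'z',np.median(X[m][:,2]),cv2.minAreaRect(X[m][:,:2].astype(np.float32)*1000))
    for l in('coil_mouth','magnet_end'):
        for r in cams.tip_of(c,l)[:3]: print('  ',l,round(r['p'],2),np.round(r['uv'],1),w(c,r['uv'],z=.172))
    cv2.imwrite('pics/raw_%s.png'%n,c['img'][:,:,::-1])
E
python3 m.py
```

```text
16.55 [ 0.5159 -0.281   0.276 ] yaw 17.051756545053117 [-0.8312 -0.391  -1.8083] [-0.0362  0.0543  0.006 ] 0.10716556551640916
scene magnet 183 zmin [0.219  0.2193 0.2198] mid [ 0.5195 -0.2778] rect ((519.1929321289062, -277.52825927734375), (12.018939018249512, 21.00363540649414), 34.649539947509766)
  lo [ 0.521  -0.2776  0.2224] hi [ 0.5194 -0.2779  0.2663]
scene flange 304 size [0.0415 0.0541] centre [0.633 0.133] z 0.17097150332340422 ((632.7511596679688, 132.87881469726562), (43.063148498535156, 55.565494537353516), 7.54340124130249)
   coil_mouth 0.97 [305.  277.9] [0.8429 0.1732 0.172 ]
   coil_mouth 0.89 [250.2 216.9] [0.7097 0.0234 0.172 ]
   coil_mouth 0.59 [303.9 204.5] [0.6338 0.1328 0.172 ]
   magnet_end 0.76 [199.9 197. ] [ 0.6782 -0.1113  0.172 ]
   magnet_end 0.69 [165.1 134.8] [ 0.4498 -0.3113  0.172 ]
top flange 310 size [0.0397 0.0546] centre [0.6323 0.1296] z 0.171786624438366 ((632.8027954101562, 129.78375244140625), (41.255924224853516, 56.056495666503906), 8.352985382080078)
   coil_mouth 0.72 [198.  149.9] [0.7191 0.1509 0.172 ]
   coil_mouth 0.61 [260.3 204.9] [ 0.5731 -0.0133  0.172 ]
   coil_mouth 0.36 [212.4 201. ] [0.583  0.1098 0.172 ]
   magnet_end 0.6 [324.9 245.1] [ 0.4713 -0.1756  0.172 ]
```

Emit:
play_rows:
  increments:
    - [255,1.06,3.5,0,-0.0139]
    - [255,1.06,3.8,0,-0.0139]
    - [255,1.06,3.8,0,-0.0139]
    - [255,1.06,3.8,0,-0.0139]
    - [255,1.06,3.8,0,-0.0139]
    - [255,1.06,3.8,0,-0.0139]
    - [255,1.06,3.8,0,-0.0139]
    - [255,1.06,3.8,0,-0.0139]
    - [255,1.06,3.8,0,-0.0139]
    - [255,1.06,3.8,0,-0.0139]
    - [255,1.06,2.5,0,-0.0139]
    - [255,0,1.0,0,-0.0139]

```text
time: 18.05
ee_pos: [0.6331, 0.1331, 0.2752]
tcp_rot: [-0.0, 0.659, 0.752, -0.0]
wrist_force: [0.3, -0.8, -1.8]
finger_gap: 0.102
```

Emit:
play_rows:
  increments:
    - [255,0,0,-1.5,0]
    - [255,0,0,-1.3,0]
    - [255,0,0,0,0]
    - [255,0,0,0,0]

```text
time: 18.45
ee_pos: [0.6326, 0.1302, 0.2481]
tcp_rot: [-0.0, 0.66, 0.752, -0.0]
wrist_force: [0.3, 0.5, -1.7]
finger_gap: 0.104
```

```bash
cat >> m.py <<'E'
a_=cv2.imread('pics/raw_scene.png')[150:240,260:350]; b_=cv2.imread('pics/raw_top.png')[150:240,160:250]
cv2.imwrite('pics/m%.0f.png'%(100*o['time']),cv2.resize(np.hstack([a_,b_]),None,fx=4.4,fy=4.4,interpolation=cv2.INTER_CUBIC))
E
python3 m.py; ls pics
```

```text
18.45 [0.6326 0.1302 0.2481] yaw 7.449762459508585 [ 0.2676  0.4705 -1.697 ] [-0.1151 -0.0202 -0.006 ] 0.10446359497669856
scene magnet 532 zmin [0.1583 0.1585 0.1586] mid [0.6372 0.1315] rect ((634.272216796875, 132.0229949951172), (43.489131927490234, 53.58833694458008), 8.036205291748047)
  lo [0.6373 0.1315 0.1705] hi [0.6371 0.1315 0.239 ]
scene flange 307 size [0.0412 0.0542] centre [0.634  0.1331] z 0.17117226343901837 ((634.2207641601562, 133.0864715576172), (43.517337799072266, 55.58925247192383), 7.43479585647583)
   coil_mouth 0.93 [302.2 205.4] [0.638  0.1295 0.172 ]
   coil_mouth 0.67 [305.7 279.9] [0.8472 0.1753 0.172 ]
   coil_mouth 0.65 [249.3 214.6] [0.703  0.0193 0.172 ]
   magnet_end 0.6 [304.  198.5] [0.6126 0.1291 0.172 ]
   magnet_end 0.48 [200.1 195. ] [ 0.6712 -0.1136  0.172 ]
   coil_mouth 0.61 [115.7 224.1] [0.5227 0.3562 0.172 ]
   coil_mouth 0.59 [262.5 205.3] [ 0.5721 -0.0189  0.172 ]
   magnet_end 0.39 [325.5 241.6] [ 0.4801 -0.1773  0.172 ]
a.png
b.png
d.png
e.png
m1845.png
raw_scene.png
raw_top.png
s.png
t.png
```

```bash
cat > n.py <<'E'
from h import *
np.set_printoptions(precision=4,suppress=True)
c=cams.camera('scene'); X=cloud(c); ok=c['z_map']>0
a=np.radians(7.5); R=np.array([[np.cos(a),np.sin(a)],[-np.sin(a),np.cos(a)]])
o=arm.get_obs(); t=o['ee_pos']; zc=t[2]-.056
Y=np.concatenate([(X[...,:2]-t[:2])@R.T,X[...,2:]],-1)*1000
def s(x0,x1,y0,y1,z0,z1): return Y[ok&(Y[...,0]>x0)&(Y[...,0]<x1)&(Y[...,1]>y0)&(Y[...,1]<y1)&(Y[...,2]>z0)&(Y[...,2]<z1)]
m=s(0,14,-18,18,t[2]*1000-40,t[2]*1000+5); print('magnet front face x',np.median(m[:,0]),'y',np.percentile(m[:,1],[1,99]),np.percentile(m[:,1],[1,99]).mean(),len(m))
f=s(-30,40,-40,40,166,178); print('flange y',np.percentile(f[:,1],[1,99]),np.percentile(f[:,1],[1,99]).mean())
g=s(12,40,-20,20,150,164); print('winding?',len(g),np.median(g[:,0]) if len(g) else '')
g=s(15,40,-22,22,165,169.5); print('flange front face x',np.median(g[:,0]),len(g))
f2=f[abs(f[:,2]-172)<2.]; print('flange top x',np.percentile(f2[:,0],[2,98]),len(f2))
E
python3 n.py
```

```text
magnet front face x 4.690081941702787 y [-9.1282 10.5007] 0.6862641495086921 139
flange y [-25.1228  29.8134] 2.345307785490908
winding? 77 19.539901770900194
flange front face x 19.76472071756076 27
flange top x [-19.4958  20.7381] 208
```

View pics/m1845.png

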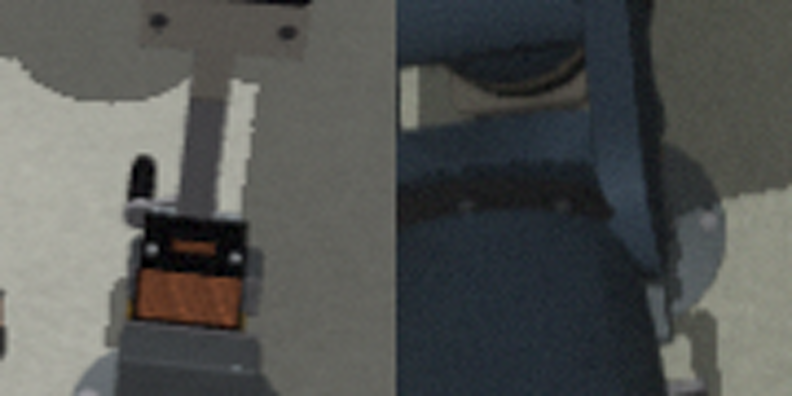

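The view shows the magnet hanging upright over the flange, about 20 mm above the mouth, with its lower end at about (195,213) in the left panel. The same-camera offset is 1.7 mm in y and about 0 in x. I correct that and lower in steps.

Emit:
play_rows:
  increments:
    - [255,0,0.16,0,0]
    - [255,0,0,-1,0]
    - [255,0,0,-0.7,0]
    - [255,0,0,-0.3,0]
    - [255,0,0,-0.3,0]
    - [255,0,0,0,0]
    - [255,0,0,0,0]

```text
time: 19.5
ee_pos: [0.6328, 0.1324, 0.2252]
tcp_rot: [0.0, 0.659, 0.752, 0.0]
wrist_force: [-0.1, 0.1, -2.7]
finger_gap: 0.102
```

Emit:
play_rows:
  increments:
    - [255,0,0,-0.3,0]
    - [255,0,0,-0.3,0]
    - [255,0,0,0,0]
    - [255,0,0,0,0]

```text
time: 19.9
ee_pos: [0.6327, 0.1324, 0.219]
tcp_rot: [-0.0, 0.659, 0.752, -0.0]
wrist_force: [0.7, -0.4, -2.1]
finger_gap: 0.103
```

Emit:
play_rows:
  increments:
    - [255,0,0,-0.4,0]
    - [255,0,0,-0.5,0]
    - [255,0,0,-0.5,0]
    - [255,0,0,-0.5,0]
    - [255,0,0,-0.3,0]
    - [255,0,0,0,0]
    - [255,0,0,0,0]
    - [255,0,0,0,0]
    - [255,0,0,0,0]

```text
time: 20.8
ee_pos: [0.6329, 0.1324, 0.1974]
tcp_rot: [0.0, 0.659, 0.752, 0.0]
wrist_force: [-0.6, -0.8, -3.1]
finger_gap: 0.103
```

```bash
python3 n.py; python3 m.py | head -6; ls pics
```

```text
magnet front face x 5.056643092347834 y [-16.9621  17.1348] 0.08635564971196885 140
flange y [-26.8022  28.0433] 0.6205384371759788
winding? 77 19.292546272959978
flange front face x 19.281341756411436 26
flange top x [-19.5053  20.8748] 191
20.85 [0.6328 0.1324 0.1973] yaw 7.4969463214064485 [-0.2109 -1.0044 -2.4551] [-0.0527  0.0632 -0.0026] 0.10596205336692242
scene magnet 625 zmin [0.1244 0.1245 0.1247] mid [0.6442 0.1337] rect ((636.7426147460938, 132.70565795898438), (50.67273712158203, 58.39567184448242), 1.109646201133728)
  lo [0.6519 0.1342 0.1339] hi [0.6369 0.1331 0.177 ]
scene flange 288 size [0.0402 0.0541] centre [0.634  0.1332] z 0.1714791808501182 ((632.4959716796875, 132.66848754882812), (44.863426208496094, 55.655147552490234), 5.096378803253174)
   coil_mouth 0.88 [305.6 203. ] [0.6274 0.1357 0.172 ]
   coil_mouth 0.73 [249.8 215.7] [0.7062 0.0214 0.172 ]
a.png
b.png
d.png
e.png
m1845.png
m2085.png
raw_scene.png
raw_top.png
s.png
t.png
```

View pics/m2085.png

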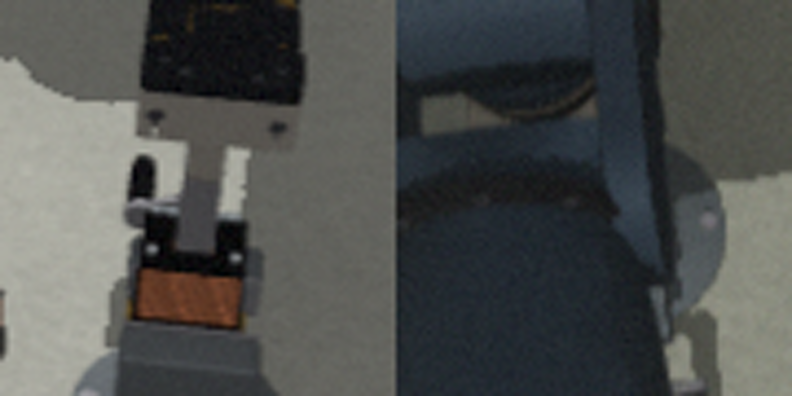

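The picture shows the magnet upright in the coil's slot, entering at about (195,245), with the coil still square between the jaws. The wrist carries only the magnet's weight, so I hand in.

```bash
python3 -c "from cell import sign_off; print(sign_off())"
```

```text
the job is handed in; nothing more can be done
None
```

I cranked the vise shut on the coil, moved the grey bar magnet from the stand into the coil's opening, and handed the job in with the gripper still holding it. No verdict came back.

- **Clamping:** I turned the crank to about q = 8.6, with about 10 N along the crank's path at the end. The coil moved about 5 mm to the fixed jaw and turned square. I could not measure the jaw force itself after letting go.
- **Magnet:** its lower end is about 31 mm below the mouth, worked out from the arm's height. It sits about 1 mm or less from the slot's middle. The wrist shows only the magnet's weight, about 2.5 N, and side forces of about 1 N or less. The finger gap of about 10 mm matches the bar's thickness. The last view shows it upright in the slot.
- **First try at the crank failed:** both cameras put the finger ends about 20 mm above the stated TCP, so the first close wedged on top of the grip with about 32 N on the wrist. I went lower and it held.
- **Camera disagreement:** the two cameras differ by about 3 mm in y, so I aligned the magnet to the coil within one view.
- **Not rechecked:** I did not measure the keepers, dish or compass again at the end.

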